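Unload the drilling jig: release lid, eject with the pedal, lay the part on the board

TASK

A drilled beech offcut is still shut in the hinged drilling jig: press the jig's release button so that the lid springs fully open, then press the ejector pedal at the jig's front right down to its stop, which lifts the offcut out of its pocket, and let the pedal come up again. Take the offcut out and set it down flat inside the empty lane of the plywood parts board; do not drop it in. Leave the finished offcut in the other lane and the loose things standing around where they are.

Things in the scene. Friction and masses are not known exactly. Their poses are not given: they have to be found in the camera images.
- jig: Drilling jig, fixed to the bench: grey sole plate 325 x 96 mm, aluminium body 76 mm wide, cheek tops 90 mm high. Origin on the bench under the middle of its pocket; x axis from the pedal end to the lid's hinge, z up. Along x from the origin: pedal pad -213 to -147 mm, latch housing with the button -136 to -89 mm (52 mm wide, top 102 mm high), pocket -71 to +71 mm (43 mm wide), hinge +90 mm (98 mm high).
- release_top (a point): centre of the top of the round black release button, 26 mm wide, 113 mm above the bench, on the latch housing in front of the lid's free end. Pressed straight down: 6 mm travel, 1.5 N at first, 4.5 N at its stop; frees the lid after about 4 mm. The lid then swings up by itself on the far side of the button.
- jig_lid (a joint): angle of the sprung lid, a steel leaf 62 mm wide with four drill bushes: 0 = shut and latched, 1.9 rad = open at its stop, where its spring holds it, standing 175 mm up from the hinge and leaning 19 degrees back, away from the pocket
- pedal_pad (a point): middle of the ribbed rubber tread (60 x 70 mm) of the spring pedal at the jig's front end, 64 mm above the bench at rest. The pedal turns about a level pin across the jig, 88 mm from the jig's origin on the pedal side, 34 mm above the bench; at its stop this point is 30 mm lower and the tread leans 9 degrees nose-down.
- pedal (a joint): pedal angle: 0 = up at rest, 0.32 rad = down at its stop; it springs back when let go. Takes about 6 N at first, up to about 14 N just above the stop. It only drives the ejector up. With the lid shut the offcut jams under the lid and the pedal cannot go down.
- ejector (a joint): height of the ejector plate, the floor of the pocket: 0 = down, about 0.024 m with the pedal at its stop, where a spring catch slips under it; when the pedal is let go it settles on the catch at about 0.021 m, with the offcut on it. Let go before the stop, it sinks back.
- offcut: the workpiece, a beech bar 140 x 40 x 28 mm with drill holes, 0.13 to 0.27 kg. Origin at the middle of its underside, long axis its own y, z up. Starts in the jig's pocket along the jig's x axis, underside 64 mm above the bench, top 2 mm above the cheeks; ejected, its underside is 85 mm above the bench: it stands 23 mm out and can be gripped across its 40 mm width.
- board: plywood parts board, 172 x 150 x 10 mm, fixed at any angle; origin on the bench under its middle, lanes along its x axis, z up. Battens 8 mm high (tops 18 mm above the bench) make two lanes 160 mm long and 60 mm wide, centre lines 35 mm either side of the middle; the one on the board's -y side holds a finished offcut.
- free_lane (a point): middle of the floor of the empty lane of the parts board (10 mm above the bench; the lane on the board's +y side)
- offcut_done: finished offcut, like the workpiece, already lying in the board's other lane; stays there. Origin at the middle of its underside, long axis its own y.
- pliers: bystander: red-handled combination pliers lying behind the bench grinder, 182 mm long, 59 mm wide, 12 mm high; origin under its middle, long axis its own y
- tape_measure: bystander: yellow pocket tape measure standing upright in front, between the places of the jig and the board, 35 x 67 x 60 mm high; origin under its middle, the 67 mm along its own y
- glue_bottle: bystander: white glue bottle with a nozzle, 47 mm wide, 148 mm tall, standing behind the jig and the board; origin under its middle
- bolt_tin: bystander: flat round tin of bolts, 83 mm wide, 51 mm high, behind the fixed drill stand (which stands straight ahead of the robot, 430 mm tall, left of the jig and board); origin under its middle
- tape_roll: bystander: roll of black tape, 69 mm wide, 19 mm high, lying at the front right, beside the soldering iron; origin under its middle

How it is judged:
By the outcome, as a careful person would: the job done as asked, in the order asked, and still so for the second after the job is handed in, with the robot touching nothing.
It also fails if it takes over 59 s, if anything falls off the work surface, if the arm or the gripper's body presses on something with over 40 N, if the wrist force passes 120 N, or if a joint passes its speed limit or range.

ROBOT

A 7-joint arm with a two-finger parallel gripper is mounted at the origin on a cart in front of the work surface, level with it; the furniture and walls round the work are solid. World frame = base frame: x ahead of the robot, y to its left, z up, the work surface at z = 0. Lengths are in m, angles in rad, forces in N, time in s.
With the tool pointing down it reaches from about 0.35 to 0.9 m from the base axis. Payload 7.2 kg.
Tool frame: the origin (TCP) lies at the very end of the fingers, on their centre line; the grasp point (between the pads) lies 19 mm behind it; z points along the fingers, y is the line along which they close (so a half turn about z gives the same grasp; the last joint's range is limited). The gripper opens to 85 mm and grips with 20 to 120 N. Pads are 22 mm wide; open, the fingers measure 114 mm over their backs; the gripper's body (76 mm by 85 mm) begins 54 mm behind the grasp point. The pads swing forward as they close: fully open they stand 13 mm farther back than shut.
Start: joints at [-1.415, 0.411, -0.013, 1.596, 0.006, 1.134, -0.082], TCP at [0.139, 0.609, 0.231] pointing down, gripper open.
Joint ranges: [-2.95, 2.95], [-0.29, 1.99], [-1.47, 1.44], [0.14, 2.54], [-1.03, 4.17], [0.13, 1.85], [-2.86, 2.86]. Speed limits (rad/s): [2.39, 2.39, 3.01, 3.01, 3.14, 3.14, 3.14].

INTERFACE

Orientations are given as a unit quaternion [w, x, y, z].
In Python, from bench import bot gives the robot as it stands.
- The arm moves only by the tool apply_moves, never from a script. Its argument "increments" is a list of rows, each a list of 3 entries, a list of its own where there are three numbers: the shift along the tool's x, y, z in m, then the turn, a rotation vector about the tool's x, y, z in rad, then the gripper's target within -1 to 1 (shut at 1, half-way at 0, fully open at -1). In form: [[[x, y, z], [rx, ry, rz], jaw], ...]. A call has 1 to 8 rows; each row is the pose to reach, as a shift and turn from the pose commanded when the call began, along the tool's axes at that moment; what a row does not reach only later rows make up. A row lasts 1/8 s, in which the tool goes at most 62.5 mm and 10.7 degrees, less where a joint would pass 70% of its speed; a pose out of reach is approached as far as the arm can. A call with a gripper value outside its range is refused whole. The fingers move at their own pace and stop on an object; "newtons" is the grip in N (left out, the last holds). Time passes only in rows, so rows that repeat a pose let the fingers close. It gives the time, the measured TCP pose, the force, the opening and the grip force at its end, in the units of the state.
- bot.get_state(): the state, without advancing time (a new reading comes with each control period).
- bot.read_camera(name): name is "side" or "top"; returns a dict with "color" (384x512x3 uint8, blue, green, red), "intrinsics" (3x3 intrinsics, pixels), "extrinsics" (4x4, takes a point from world to camera coordinates). Camera axes: x right, y up, looking along -z (the intrinsics and any distortion apply to the point x, -y, -z); pixel columns grow to the right and rows downward; lengths in m; the calibration is good to about 2 mm. A picture is of the moment at which its call begins. There is no depth.
- bot.finish_job(): hands the job in; it is judged then, once.
The state is a dict: "time_s": time; "joint_positions": joint angles; "joint_vel": joint speeds; "joint_efforts": joint torques, N m; "eef_pos": TCP position; "ee_rot": TCP orientation; "contact_force": force on the tool from outside, world axes, zero at the start; "ft_torque": the same for the moment, N m; "opening": opening from 0.0 (shut) to 1.0 (fully open); "gripper_force": force on a finger pad.
Only numpy, scipy, OpenCV 4.12 (cv2) and the standard library are available. Lean on these libraries where they do the work, as an engineer would, in place of code of your own. Each camera call takes 0.05 s, during which the arm holds its last target. There are 200 camera calls.

## Working session

There is one attempt and no reset: what is moved stays moved. The work goes in short steps, Python scripts to look and compute and a tool call to move; the robot and the scene stay as the last step left them, time stands still between calls to the robot, and variables do not carry over. Pictures are saved under pics/ and viewed, at most 10 in all, crops included, and the job is handed in when it is done.

Besides the shell and the picture viewer there is one more tool, called as a command line: name --argument value ..., lists and objects as JSON in quotes. apply_moves: Moves the arm, as the interface text tells. Its arguments: {"type":"object","properties":{"increments":{"type":"array"},"newtons":{"type":"number"}},"required":["increments"]}

```bash
mkdir -p pics
cat > h.py <<'E'
import numpy as np, cv2
from bench import bot
from scipy.spatial.transform import Rotation as R
def ray(c,u,v):
    K=np.array(c['intrinsics']);E=np.array(c['extrinsics'])
    d=np.linalg.inv(K)@[u,v,1]; d=np.array([d[0],-d[1],-d[2]])
    return -E[:3,:3].T@E[:3,3], E[:3,:3].T@d
def onplane(c,u,v,z):
    o,d=ray(c,u,v); return o+d*(z-o[2])/d[2]
def proj(c,p):
    E=np.array(c['extrinsics']);q=E[:3,:3]@np.array(p)+E[:3,3]
    k=np.array(c['intrinsics'])@[q[0],-q[1],-q[2]]; return k[:2]/k[2]
def tool():
    s=bot.get_state(); w=s['ee_rot']; return np.array(s['eef_pos']),R.from_quat([w[1],w[2],w[3],w[0]])
E
python3 - <<'E'
from h import *
np.set_printoptions(precision=3,suppress=True)
for n in('top','side'):
    c=bot.read_camera(n); cv2.imwrite(f'pics/{n}0.png',cv2.resize(c['color'],(800,600)))
    print(n,c.keys(),np.array(c['intrinsics']),np.array(c['extrinsics']),ray(c,0,0)[0])
print(bot.get_state())
E
```

```text
top dict_keys(['color', 'intrinsics', 'extrinsics']) [[490.596   0.    255.942]
 [  0.    490.596 191.566]
 [  0.      0.      1.   ]] [[ 0.19  -0.982  0.013 -0.197]
 [ 0.798  0.162  0.58  -0.481]
 [-0.572 -0.099  0.814 -1.492]
 [ 0.     0.     0.     1.   ]] [-0.432 -0.263  1.497]
side dict_keys(['color', 'intrinsics', 'extrinsics']) [[463.047   0.    250.587]
 [  0.    463.047 185.895]
 [  0.      0.      1.   ]] [[ 0.486 -0.874 -0.004 -0.362]
 [ 0.736  0.407  0.541 -0.428]
 [-0.472 -0.266  0.841 -1.178]
 [ 0.     0.     0.     1.   ]] [-0.065 -0.456  1.221]
{'time_s': 0.1, 'joint_positions': array([-1.415,  0.412, -0.013,  1.597,  0.006,  1.134, -0.082]), 'joint_vel': array([ 0.001, -0.001,  0.001, -0.002, -0.001, -0.001,  0.   ]), 'joint_efforts': array([  0.003, -60.182,   0.684, -30.009,   0.014,   0.006,  -0.   ]), 'eef_pos': array([0.139, 0.609, 0.231]), 'ee_rot': array([-0.   ,  0.112,  0.994, -0.001]), 'contact_force': array([ 0.778, -0.563, -0.525]), 'ft_torque': array([-0.021,  0.037,  0.011]), 'gripper_force': 0.0, 'opening': 1.0011428602534902}
```

View pics/top0.png

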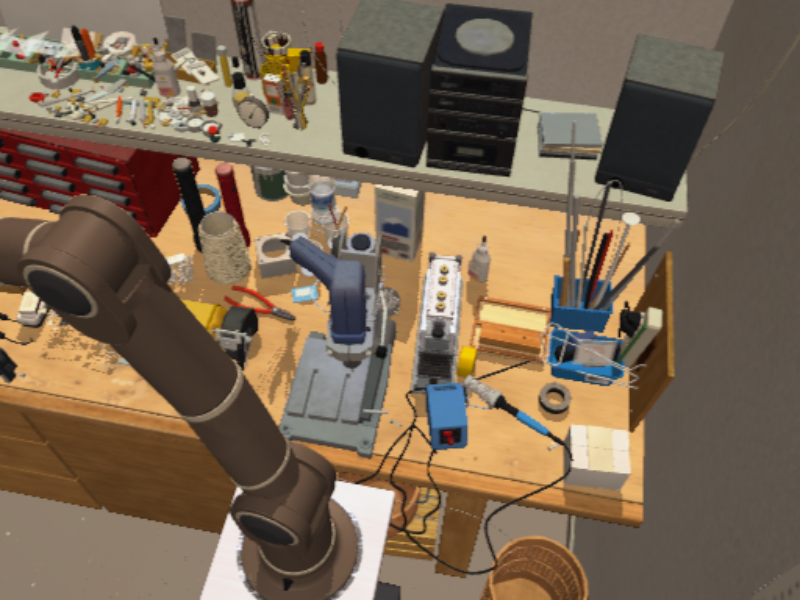

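View pics/side0.png

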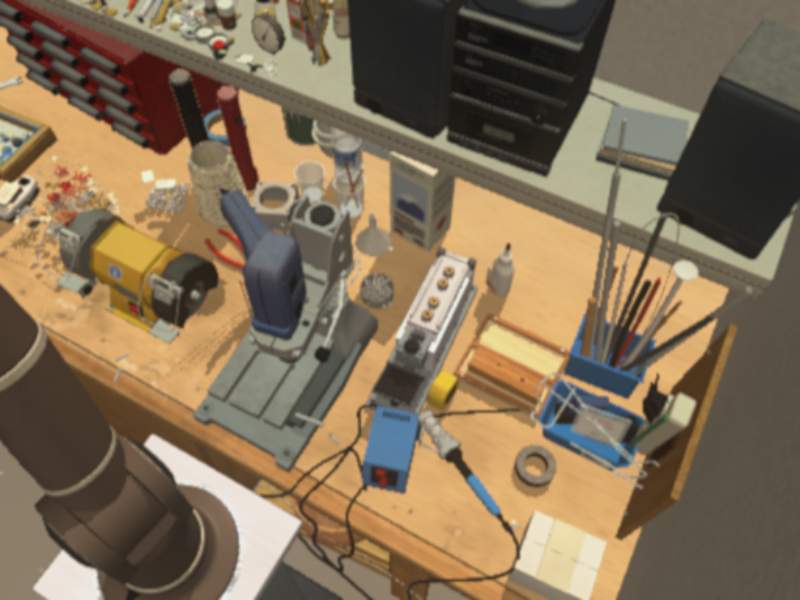

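The pictures show the jig around (440,320) in top and (425,330) in side. The board is just right of it, at (512,330) and (527,360). The blue soldering station stands in front of the pedal. Next I'll zoom in on both views.

Run:
```python
from h import *
for n,(x,y,w,h) in {'top':(255,150,100,120),'side':(230,150,140,120)}.items():
    c=bot.read_camera(n); im=c['color'][y:y+h,x:x+w]
    s=5
    im=cv2.resize(im,None,fx=s,fy=s,interpolation=cv2.INTER_CUBIC)
    for k in range(0,w,20): cv2.putText(im,str(x+k),(k*s,10),0,.4,(0,0,255),1); cv2.line(im,(k*s,12),(k*s,18),(0,0,255),1)
    for k in range(0,h,20): cv2.putText(im,str(y+k),(0,k*s+4),0,.4,(0,0,255),1)
    cv2.imwrite(f'pics/{n}1.png',im)
```

```text
(no output)
```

View pics/top1.png

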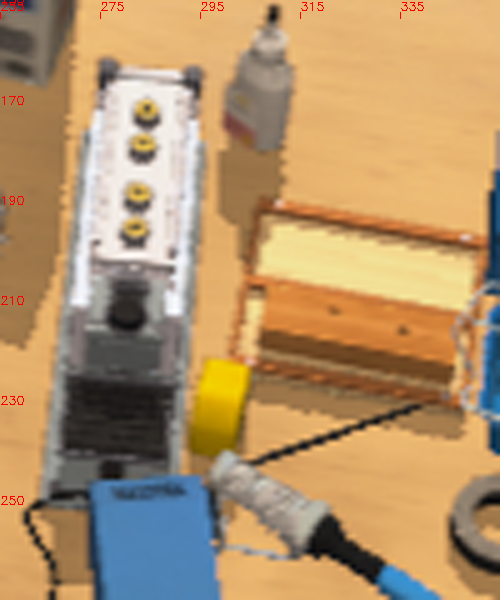

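View pics/side1.png

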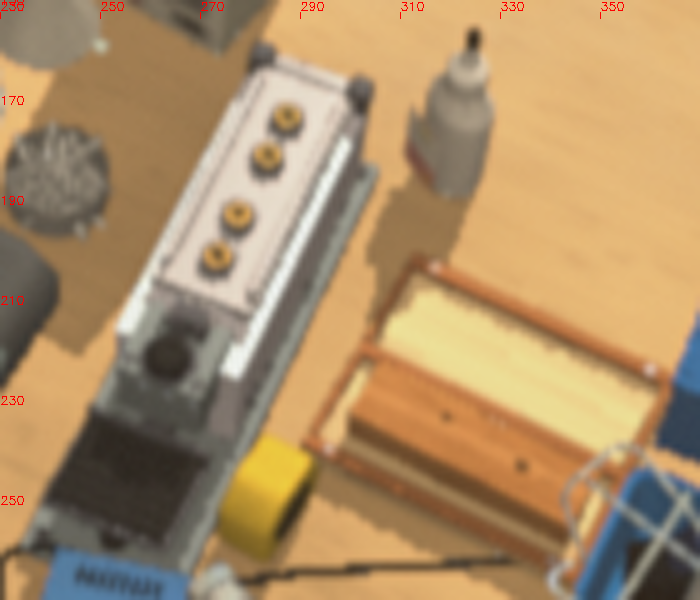

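```bash
cat >> h.py <<'E'
def tri(ct,a,cs,b):
    o1,d1=ray(ct,*a);o2,d2=ray(cs,*b);d1/=np.linalg.norm(d1);d2/=np.linalg.norm(d2)
    t=np.linalg.lstsq(np.c_[d1,-d2],o2-o1,rcond=None)[0];p,q=o1+t[0]*d1,o2+t[1]*d2
    return (p+q)/2,np.linalg.norm(p-q)
E
python3 - <<'E'
from h import *
np.set_printoptions(precision=4,suppress=True)
T=bot.read_camera('top');S=bot.read_camera('side')
P=dict(button=((127,308),(167,357),.113),capL=((107,70),(262,53),.1),capR=((191,74),(361,93),.1),
 bush1=((147,110),(288,116),.1),bush4=((134,231),(216,257),.1),
 pedal=((119,418),(128,475),.064),bBL=((264,199),(418,259),.018),bBR=((484,238),(667,374),.018),bFL=((237,361),(310,445),.018),bFR=((457,402),(560,560),.018),
 laneFL=((249,274),(374,344),.018))
for k,(a,b,z) in P.items():
    a=(255+a[0]/5-.4,150+a[1]/5-.4);b=(230+b[0]/5-.4,150+b[1]/5-.4)
    p,e=tri(T,a,S,b); print(k,p,'%.4f'%e,onplane(T,*a,z)[:2],onplane(S,*b,z)[:2])
p,r=tool();print(r.as_matrix())
E
```

```text
button [ 0.4738 -0.19    0.1159] 0.0015 [ 0.4764 -0.1894] [ 0.4745 -0.1899]
capL [ 0.6871 -0.1403  0.1016] 0.0028 [ 0.6868 -0.1409] [ 0.6897 -0.139 ]
capR [ 0.6937 -0.2024  0.0999] 0.0031 [ 0.6954 -0.2016] [ 0.692  -0.2033]
bush1 [ 0.6505 -0.1755  0.1081] 0.0013 [ 0.6561 -0.1753] [ 0.6564 -0.173 ]
bush4 [ 0.5466 -0.1828  0.1053] 0.0024 [ 0.5491 -0.1831] [ 0.5506 -0.1807]
pedal [ 0.4233 -0.1946  0.0605] 0.0034 [ 0.4197 -0.1958] [ 0.4232 -0.1942]
bBL [ 0.6504 -0.2688  0.0234] 0.0004 [ 0.6546 -0.2687] [ 0.6534 -0.2681]
bBR [ 0.6436 -0.4301  0.031 ] 0.0029 [ 0.6517 -0.4325] [ 0.6526 -0.4288]
bFL [ 0.5063 -0.2678  0.0246] 0.0013 [ 0.5099 -0.2683] [ 0.51   -0.2663]
bFR [ 0.5126 -0.4227  0.0139] 0.0077 [ 0.5068 -0.4248] [ 0.5137 -0.4201]
laneFL [ 0.598  -0.2669 -0.0005] 0.0007 [ 0.5856 -0.2667] [ 0.5877 -0.27  ]
[[-0.9751  0.2219 -0.0001]
 [ 0.2219  0.9751 -0.0006]
 [-0.     -0.0006 -1.    ]]
```

Run:
```python
from h import *
np.set_printoptions(precision=4,suppress=True)
T=bot.read_camera('top');S=bot.read_camera('side')
P=dict(tBL=((70,378),(96,408),.064),tBR=((174,376),(210,458),.064),tFL=((62,458),(48,490),.064),tFR=((172,462),(160,542),.064),
 stL=((90,482),(54,546),.09),stR=((208,476),(190,574),.09),houseFL=((84,332),(104,378),.102),houseFR=((158,336),(185,412),.102),
 lidFL=((95,258),(158,283),.098),lidFR=((170,266),(245,316),.098),hBL=((116,68),(272,57),.098),hBR=((184,72),(352,90),.098),
 boreFL=((84,300),(122,330),.09),cheekFR=((182,310),(235,375),.09))
for k,(a,b,z) in P.items():
    a=(255+a[0]/5-.4,150+a[1]/5-.4);b=(230+b[0]/5-.4,150+b[1]/5-.4)
    p,e=tri(T,a,S,b); print(k,p,'%.4f'%e,onplane(T,*a,z)[:2],onplane(S,*b,z)[:2])
# project model: assume origin, yaw
y=.083;ex=np.array([np.cos(y),np.sin(y),0])
O=np.array([.4755,-.1897,0])+.1125*ex;print('O',O)
for n,x,z in(('button',-.1125,.113),('pedal',-.18,.064),('padF',-.213,.064),('padB',-.147,.064),('hinge',.09,.098)):
    q=O+ex*x+[0,0,z]; print(n,q,(proj(T,q)-[255,150]+.4)*5,(proj(S,q)-[230,150]+.4)*5)
```

```text
tBL [ 0.4573 -0.1552  0.0456] 0.0036 [ 0.4444 -0.1578] [ 0.4507 -0.1587]
tBR [ 0.4513 -0.2292  0.0747] 0.0047 [ 0.46   -0.2274] [ 0.4542 -0.2288]
tFL [ 0.3979 -0.1587  0.0435] 0.0104 [ 0.3815 -0.1635] [ 0.3941 -0.1602]
tFR [ 0.3878 -0.234   0.0788] 0.0075 [ 0.393  -0.2362] [ 0.3967 -0.2284]
stL [ 0.3593 -0.1847  0.0808] 0.0034 [ 0.3527 -0.1864] [ 0.3572 -0.1857]
stR [ 0.3741 -0.259   0.0923] 0.0074 [ 0.3723 -0.2614] [ 0.378  -0.2559]
houseFL [ 0.446  -0.1661  0.1187] 0.0044 [ 0.4588 -0.1635] [ 0.4518 -0.1633]
houseFR [ 0.4436 -0.216   0.1317] 0.0060 [ 0.4655 -0.213 ] [ 0.4549 -0.2117]
lidFL [ 0.5181 -0.1609  0.1041] 0.0008 [ 0.5226 -0.1602] [ 0.5209 -0.1596]
lidFR [ 0.5247 -0.2123  0.1001] 0.0004 [ 0.5263 -0.2121] [ 0.5256 -0.212 ]
hBL [ 0.6859 -0.1473  0.1056] 0.0007 [ 0.6916 -0.1468] [ 0.6913 -0.145 ]
hBR [ 0.6906 -0.1975  0.1042] 0.0039 [ 0.6978 -0.1962] [ 0.6927 -0.1973]
boreFL [ 0.4787 -0.1597  0.1103] 0.0001 [ 0.4921 -0.1581] [ 0.4886 -0.1543]
cheekFR [ 0.4852 -0.226   0.108 ] 0.0004 [ 0.4974 -0.2254] [ 0.494  -0.2225]
O [ 0.5876 -0.1804  0.    ]
button [ 0.4755 -0.1897  0.113 ] [127.2181 309.1811] [167.5631 355.5089]
pedal [ 0.4082 -0.1953  0.064 ] [115.4329 432.2402] [116.6496 497.7285]
padF [ 0.3753 -0.198   0.064 ] [111.3813 474.8712] [ 91.6201 548.7706]
padB [ 0.4411 -0.1926  0.064 ] [119.392  390.5815] [141.0446 447.9806]
hinge [ 0.6773 -0.1729  0.098 ] [148.1491  88.606 ] [303.4418  92.3531]
```

Run:
```python
from h import *
np.set_printoptions(precision=4,suppress=True)
T=bot.read_camera('top');S=bot.read_camera('side')
f=1.5625
for k,a,b in(('headfront',(347,340),(275,330)),('headtop',(348,262),(277,235)),('basenearL',(283,437),(203,412)),('basenearR',(372,453),(290,462)),('columntop',(360,240),(322,212)),('handleend',(285,240),(228,197)),('clampR',(392,300),(330,350))):
    p,e=tri(T,np.array(a)/f,S,np.array(b)/f); print(k,p,e)
# refine button: dark blob near
for n,c,q in(('top',T,(280,211)),('side',S,(263,220))):
    g=cv2.cvtColor(c['color'],cv2.COLOR_BGR2GRAY);x,y=q
    print(n);print(g[y-8:y+8,x-7:x+9])
```

```text
headfront [ 0.3263 -0.0302  0.2566] 0.0021788070985412395
headtop [ 0.3789 -0.0273  0.4327] 0.003915167084980599
basenearL [0.2221 0.0979 0.0005] 0.010262852362689196
basenearR [ 0.2168 -0.0962  0.0151] 0.010707593979328654
columntop [ 0.4912 -0.0219  0.359 ] 0.0021110204795119535
handleend [0.4359 0.1077 0.3851] 0.007947313208748955
clampR [ 0.3016 -0.1431  0.4047] 0.0683866509263157
top
[[162 164 143 132 141 145 133 125 181 164 119 124 116 114 118 116]
 [163 154 155 160 161 140 118 117 122 120 122 156 148 138 143 123]
 [194 199 174 141 123 119 112 113 113 112 128 149 158 163 167 163]
 [171 172 168 142 103  77  65  70  76  80  91 112 159 175 173 168]
 [185 172 166 139  93  69  64  65  61  72  87 102 147 168 170 167]
 [198 172 169 155 106  54  44  44  44  48  56  83 142 168 168 223]
 [167 170 163 134  88  66  51  46  53  55  73 118 155 166 178 228]
 [169 168 167 139  85  51  43  43  42  53  80 132 157 163 160 223]
 [154 167 153 103  51  44  44  43  42  44  68 135 162 163 157 222]
 [153 165 145  93  47  46  43  44  42  40  45 113 154 164 147 219]
 [141 154 132  71  28  39  44  44  47 
[... 742 characters left out ...]
  60  65  74  77  71  73 110]
 [152 152 138 108  79  62  55  53  55  56  63  83  93  93 100 132]
 [151 146 120  79  56  53  54  53  52  53  58  73  96 115 127 147]
 [135 132 102  63  49  53  53  53  54  54  54  63  91 121 142 152]
 [117 113  87  55  48  52  53  54  53  54  52  59  87 123 145 152]
 [124 112  86  56  44  49  53  52  52  52  49  55  86 122 146 153]
 [135 120  91  59  42  45  47  47  48  45  47  62  93 125 146 153]
 [116 113  90  67  52  43  45  44  44  43  55  82 108 132 147 149]
 [ 91  94  88  76  65  55  54  51  50  54  73 103 122 131 139 137]
 [ 79  85  94  85  75  69  67  64  68  76  99 122 123 118 123 118]
 [ 77  82  92  87  79  76  76  77  82  96 120 133 122 114 113  96]]
```

```bash
cat >> h.py <<'E'
def to(pts,yaw=None,dwn=True):
    """pts world targets; yaw = wanted angle (deg) of tool y axis, tool pointing down"""
    np.set_printoptions(precision=4,suppress=True)
    p,r=tool(); s=bot.get_state(); print('t',s['time_s'],'p',p,'F',np.array(s['contact_force']),'j',np.array(s['joint_positions']))
    for q in pts: print(q,'->',r.inv().apply(np.array(q)-p))
    if yaw is not None:
        a=np.deg2rad(yaw); y=np.array([np.cos(a),np.sin(a),0]);z=np.array([0,0,-1.]);x=np.cross(y,z)
        print('rot',(r.inv()*R.from_matrix(np.c_[x,y,z])).as_rotvec())
E
python3 -c "
from h import *
to([(.139,.609,.53),(.139,.609,.53),(.42,.25,.53),(.48,-.19,.53)],94.75)"
```

```text
t 0.5 p [0.1387 0.6094 0.2313] F [ 0.4405 -0.3076 -0.0281] j [-1.4152  0.4111 -0.0127  1.5963  0.0056  1.1343 -0.0822]
(0.139, 0.609, 0.53) -> [-0.0004 -0.0003 -0.2987]
(0.139, 0.609, 0.53) -> [-0.0004 -0.0003 -0.2987]
(0.42, 0.25, 0.53) -> [-0.354  -0.288  -0.2987]
(0.48, -0.19, 0.53) -> [-0.5102 -0.7037 -0.2987]
rot [-0.     -0.     -0.3067]
```

apply_moves --increments '[[[0,0,-0.06],[0,0,0],1],[[0,0,-0.12],[0,0,0],1],[[0,0,-0.18],[0,0,-0.05],1],[[0,0,-0.24],[0,0,-0.1],1],[[0,0,-0.3],[0,0,-0.15],1],[[-0.045,-0.035,-0.3],[0,0,-0.2],1],[[-0.09,-0.07,-0.3],[0,0,-0.25],1],[[-0.135,-0.105,-0.3],[0,0,-0.307],1]]'

```text
time_s: 1.5
eef_pos: [0.248, 0.4756, 0.5314]
ee_rot: [0.0, -0.043, 0.999, 0.0]
contact_force: [-0.1, 0.5, 0.1]
opening: -0.001
gripper_force: 0.0
```

```bash
python3 -c "
from h import *
to([(.40,.25,.53),(.48,-.19,.53)],94.75)"
```

```text
t 1.5 p [0.248  0.4756 0.5314] F [-0.0559  0.5442  0.0847] j [-1.2026  0.163   0.0276  1.2498 -0.0044  1.7284  0.4799]
(0.4, 0.25, 0.53) -> [-0.1322 -0.2377  0.0013]
(0.48, -0.19, 0.53) -> [-0.1745 -0.6829  0.0012]
rot [0.0004 0.0003 0.0023]
```

apply_moves --increments '[[[-0.038,-0.048,0],[0,0,0],1],[[-0.076,-0.096,0],[0,0,0],1],[[-0.114,-0.144,0],[0,0,0],1],[[-0.152,-0.192,0],[0,0,0],1],[[-0.19,-0.24,0],[0,0,0],1],[[-0.203,-0.3,0],[0,0,0],1],[[-0.216,-0.36,0],[0,0,0],1],[[-0.228,-0.42,0],[0,0,0],1]]'

```text
time_s: 2.5
eef_pos: [0.5094, 0.0754, 0.5315]
ee_rot: [0.0, -0.042, 0.999, 0.0]
contact_force: [0.9, 0.2, -0.6]
opening: -0.003
gripper_force: 0.0
```

```bash
python3 -c "
from h import *
to([(.50,-.10,.5),(.479,-.19,.4),(.479,-.19,.125),(.479,-.19,.105)],94.75)"
```

```text
t 2.5 p [0.5094 0.0754 0.5315] F [ 0.8553  0.1529 -0.5807] j [-0.5953  0.113   0.4145  1.3188 -0.0462  1.7185  1.4641]
(0.5, -0.1, 0.5) -> [ 0.024  -0.174   0.0314]
(0.479, -0.19, 0.4) -> [ 0.0524 -0.262   0.1314]
(0.479, -0.19, 0.125) -> [ 0.0526 -0.2621  0.4064]
(0.479, -0.19, 0.105) -> [ 0.0526 -0.2621  0.4264]
rot [0.0003 0.0006 0.0004]
```

apply_moves --increments '[[[0.01,-0.06,0],[0,0,0],1],[[0.02,-0.12,0],[0,0,0],1],[[0.03,-0.18,0],[0,0,0],1],[[0.041,-0.23,0.03],[0,0,0],1],[[0.0526,-0.262,0.08],[0,0,0],1],[[0.0526,-0.262,0.14],[0,0,0],1],[[0.0526,-0.262,0.2],[0,0,0],1],[[0.0526,-0.262,0.26],[0,0,0],1]]'

```text
time_s: 3.5
eef_pos: [0.4784, -0.1879, 0.2698]
ee_rot: [0.001, -0.042, 0.999, 0.0]
contact_force: [1.4, 1.0, 0.0]
opening: 0.0
gripper_force: 0.0
```

```bash
python3 -c "
from h import *
to([(.479,-.19,.13),(.479,-.19,.105)],94.75)"
```

```text
t 3.5 p [ 0.4784 -0.1879  0.2698] F [1.3851 1.0042 0.001 ] j [-0.2385  0.1979  0.6128  1.8421 -0.1256  1.1388  2.0717]
(0.479, -0.19, 0.13) -> [-0.0003 -0.0021  0.1398]
(0.479, -0.19, 0.105) -> [-0.0002 -0.0021  0.1648]
rot [0.0001 0.0013 0.0003]
```

apply_moves --increments '[[[0,-0.002,0.05],[0,0,0],1],[[0,-0.002,0.1],[0,0,0],1],[[0,-0.002,0.14],[0,0,0],1],[[0,-0.002,0.153],[0,0,0],1],[[0,-0.002,0.156],[0,0,0],1],[[0,-0.002,0.159],[0,0,0],1],[[0,-0.002,0.162],[0,0,0],1],[[0,-0.002,0.163],[0,0,0],1]]'

```text
time_s: 4.5
eef_pos: [0.4797, -0.1904, 0.1092]
ee_rot: [0.001, -0.042, 0.999, -0.0]
contact_force: [0.5, -0.6, 3.9]
opening: 0.003
gripper_force: 1.8
```

Run:
```python
from h import *
to([(.479,-.19,.2)],94.75)
c=bot.read_camera('side');t=bot.read_camera('top')
cv2.imwrite('pics/press.png',np.hstack([cv2.resize(c['color'][130:280,210:350],(373,400)),cv2.resize(t['color'][130:280,230:370],(373,400))]))
```

```text
t 4.5 p [ 0.4797 -0.1904  0.1092] F [ 0.515  -0.6238  3.9274] j [-0.1435  0.4094  0.5431  2.0152 -0.2944  0.79    2.2259]
(0.479, -0.19, 0.2) -> [ 0.0005  0.0004 -0.0908]
rot [-0.0008  0.0026  0.0003]
```

View pics/press.png

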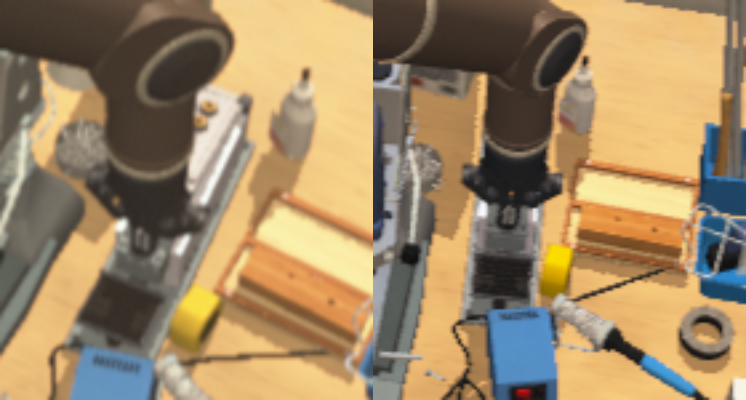

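Both views show the fingers on the button with the lid still shut (bushes visible). It needs a slightly deeper press.

apply_moves --increments '[[[0,0,0.002],[0,0,0],1],[[0,0,0.004],[0,0,0],1],[[0,0,0.005],[0,0,0],1],[[0,0,0.005],[0,0,0],1]]'

```text
time_s: 5.1
eef_pos: [0.4799, -0.1905, 0.1069]
ee_rot: [0.002, -0.041, 0.999, 0.001]
contact_force: [-10.0, 4.0, 44.1]
opening: 0.002
gripper_force: 22.2
```

Run:
```python
from h import *
to([(.479,-.19,.16),(.405,-.1955,.16),(.405,-.1955,.075),(.405,-.1955,.03)],94.75)
c=bot.read_camera('side');t=bot.read_camera('top')
cv2.imwrite('pics/press2.png',np.hstack([cv2.resize(c['color'][130:280,210:350],(373,400)),cv2.resize(t['color'][130:280,230:370],(373,400))]))
```

```text
t 5.1 p [ 0.4799 -0.1905  0.1069] F [-10.0339   3.9688  44.1436] j [-0.1392  0.413   0.5402  2.0168 -0.3002  0.7852  2.2314]
(0.479, -0.19, 0.16) -> [ 0.0007  0.0006 -0.0531]
(0.405, -0.1955, 0.16) -> [ 0.0749  0.0012 -0.0534]
(0.405, -0.1955, 0.075) -> [0.0752 0.0011 0.0316]
(0.405, -0.1955, 0.03) -> [0.0754 0.0011 0.0766]
rot [ 0.0011  0.0038 -0.0002]
```

View pics/press2.png

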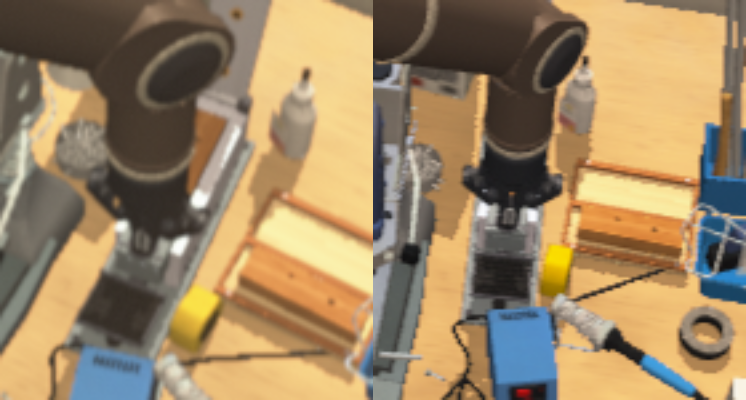

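The side view shows the lid standing up (leaf at (240,40)) and the offcut exposed in the pocket. Next is the pedal.

apply_moves --increments '[[[0,0,-0.05],[0,0,0],1],[[0.04,0.001,-0.05],[0,0,0],1],[[0.075,0.001,-0.04],[0,0,0],1],[[0.075,0.001,0.01],[0,0,0],1],[[0.075,0.001,0.04],[0,0,0],1],[[0.075,0.001,0.05],[0,0,0],1]]'

```text
time_s: 5.95
eef_pos: [0.4009, -0.1946, 0.0517]
ee_rot: [-0.003, -0.041, 0.999, 0.001]
contact_force: [-6.6, 0.3, 9.0]
opening: -0.0
gripper_force: 4.9
```

Run:
```python
from h import *
to([(.405,-.1955,.034)],94.75)
c=bot.read_camera('side');t=bot.read_camera('top')
cv2.imwrite('pics/ped.png',np.hstack([cv2.resize(c['color'][130:280,210:350],(373,400)),cv2.resize(t['color'][130:280,230:370],(373,400))]))
```

```text
t 5.95 p [ 0.4009 -0.1946  0.0517] F [-6.6083  0.2567  8.9998] j [-0.0751  0.4145  0.5152  2.2087 -0.3562  0.6037  2.355 ]
(0.405, -0.1955, 0.034) -> [-0.0041 -0.0013  0.0176]
rot [ 0.0025 -0.0058 -0.0003]
```

View pics/ped.png

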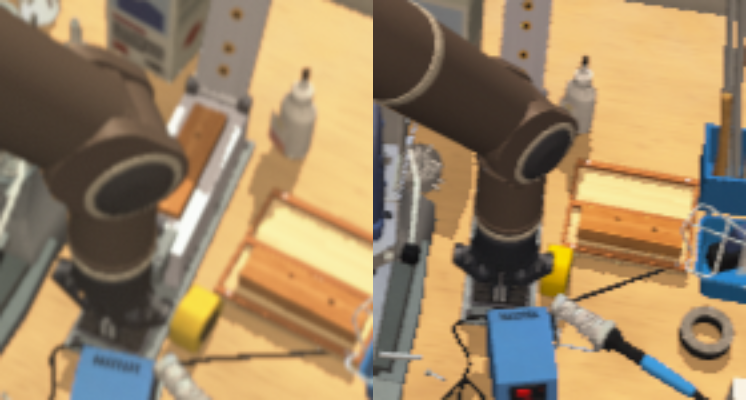

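apply_moves --increments '[[[0.003,0,0.006],[0,0,0],1],[[0.005,0,0.012],[0,0,0],1],[[0.006,0,0.017],[0,0,0],1],[[0.007,0,0.02],[0,0,0],1],[[0.007,0,0.022],[0,0,0],1]]'

```text
time_s: 6.68
eef_pos: [0.3994, -0.1952, 0.0324]
ee_rot: [0.002, -0.042, 0.999, 0.0]
contact_force: [3.8, 4.2, 10.2]
opening: -0.002
gripper_force: 4.9
```

apply_moves --increments '[[[0.001,0,0.002],[0,0,0],1],[[0.001,0,0.004],[0,0,0],1],[[0.001,0,0.005],[0,0,0],1]]'

```text
time_s: 7.05
eef_pos: [0.3995, -0.1954, 0.0297]
ee_rot: [0.003, -0.042, 0.999, 0.001]
contact_force: [-6.8, 9.6, 60.7]
opening: 0.002
gripper_force: 30.5
```

apply_moves --increments '[[[-0.002,0,-0.02],[0,0,0],1],[[-0.003,0,-0.05],[0,0,0],1],[[0,0,-0.11],[0,0,0],1],[[0,0,-0.17],[0,0,0],0.3],[[0,0,-0.23],[0,0,0],-0.2],[[0,0,-0.28],[0,0,0],-0.4],[[0,0,-0.28],[0,0,0],-0.4]]'

```text
time_s: 7.92
eef_pos: [0.3972, -0.1965, 0.3099]
ee_rot: [0.003, -0.042, 0.999, -0.0]
contact_force: [-0.2, 0.4, 0.4]
opening: 0.704
gripper_force: 0.0
```

Run:
```python
from h import *
to([(.591,-.18,.3),(.591,-.18,.095)],94.75)
c=bot.read_camera('side');t=bot.read_camera('top')
k=[]
for n,c,x,y in(('s',c,220,150),('t',t,240,140)):
    im=cv2.resize(c['color'][y:y+120,x:x+80],(400,600),interpolation=cv2.INTER_CUBIC);k.append(im)
cv2.imwrite('pics/ej.png',np.hstack(k))
```

```text
t 7.925 p [ 0.3972 -0.1965  0.3099] F [-0.2282  0.4497  0.4342] j [-0.3165 -0.0091  0.6782  1.9325  0.0038  1.21    2.0144]
(0.591, -0.18, 0.3) -> [-0.1944  0.0003  0.0111]
(0.591, -0.18, 0.095) -> [-0.1931  0.0005  0.2161]
rot [-0.0006  0.0064  0.0003]
```

View pics/ej.png

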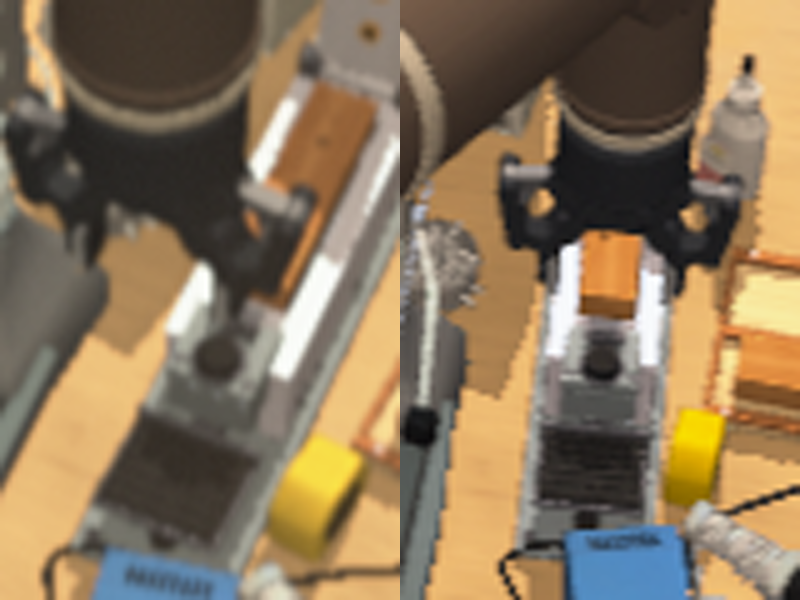

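The front face of the raised offcut is visible at (608,300) and the pedal is back up. Measuring the ends of its top face.

Run:
```python
from h import *
c=bot.read_camera('side');t=bot.read_camera('top')
z=.113
f=[onplane(t,240+x/5-.4,140+y/5-.4,z) for x,y in((181,292),(234,294))]
b=[onplane(c,220+x/5-.4,150+y/5-.4,z) for x,y in((326,83),(378,98))]
print(f,b); F=sum(f)/2;B=sum(b)/2;print(F,B,np.linalg.norm(B-F),(F+B)/2,np.degrees(np.arctan2(*(B-F)[1::-1])))
```

```text
[array([ 0.52701128, -0.16649811,  0.113     ]), array([ 0.53259695, -0.20248358,  0.113     ])] [array([ 0.66561868, -0.15966515,  0.113     ]), array([ 0.67071194, -0.19099157,  0.113     ])]
[ 0.52980412 -0.18449085  0.113     ] [ 0.66816531 -0.17532836  0.113     ] 0.13866423599021516 [ 0.59898471 -0.1799096   0.113     ] 3.788681482987904
```

apply_moves --increments '[[[-0.05,0,0.003],[0,0.006,0],-0.4],[[-0.1,0,0.006],[0,0.006,0],-0.4],[[-0.15,0,0.01],[0,0.006,0],-0.4],[[-0.202,0,0.012],[0,0.006,0],-0.4],[[-0.201,0,0.06],[0,0.006,0],-0.4],[[-0.201,0,0.11],[0,0.006,0],-0.4],[[-0.201,0,0.16],[0,0.006,0],-0.4],[[-0.201,0,0.185],[0,0.006,0],-0.4]]'

```text
time_s: 9.12
eef_pos: [0.5934, -0.1786, 0.1163]
ee_rot: [-0.007, -0.041, 0.999, 0.0]
contact_force: [-0.1, 0.3, 0.3]
opening: 0.702
gripper_force: 0.0
```

Run:
```python
from h import *
to([(.599,-.18,.095)],94.75)
```

```text
t 9.125 p [ 0.5934 -0.1786  0.1163] F [-0.0951  0.3237  0.2741] j [-0.1944  0.5808  0.5839  1.7433 -0.3773  0.9457  2.1955]
(0.599, -0.18, 0.095) -> [-0.0058 -0.0019  0.0213]
rot [ 0.0013 -0.0133 -0.0003]
```

apply_moves --increments '[[[-0.003,-0.002,0.008],[0,-0.006,0],-0.4],[[-0.003,-0.002,0.015],[0,-0.006,0],-0.4],[[-0.003,-0.002,0.021],[0,-0.006,0],-0.4],[[-0.003,-0.002,0.021],[0,-0.006,0],-0.4]]'

```text
time_s: 9.62
eef_pos: [0.5993, -0.1809, 0.1005]
ee_rot: [0.0, -0.042, 0.999, 0.0]
contact_force: [0.8, -0.1, 1.0]
opening: 0.701
gripper_force: 0.0
```

apply_moves --increments '[[[0,0,0.003],[0,0,0],-0.4],[[0,0,0.005],[0,0,0],-0.4],[[0,0,0.005],[0,0,0],-0.4],[[0,0,0.005],[0,0,0],0.2],[[0,0,0.005],[0,0,0],0.5],[[0,0,0.005],[0,0,0],0.8],[[0,0,0.005],[0,0,0],0.8],[[0,0,0.005],[0,0,0],0.8]]' --newtons 50

```text
time_s: 10.62
eef_pos: [0.5993, -0.1806, 0.0956]
ee_rot: [0.0, -0.042, 0.999, 0.0]
contact_force: [-1.2, 2.4, 5.9]
opening: 0.455
gripper_force: 52.6
```

apply_moves --increments '[[[0,0,-0.015],[0,0,0],0.8],[[0,0,-0.045],[0,0,0],0.8],[[0,0,-0.09],[0,0,0],0.8],[[0,0,-0.13],[0,0,0],0.8],[[0,-0.03,-0.13],[0,0,0.15],0.8],[[0,-0.06,-0.13],[0,0,0.32],0.8],[[0,-0.1,-0.13],[0,0,0.49],0.8],[[-0.005,-0.14,-0.13],[0,0,0.66],0.8]]'

```text
time_s: 11.62
eef_pos: [0.6157, -0.3215, 0.2262]
ee_rot: [0.0, 0.287, 0.958, -0.0]
contact_force: [1.1, 0.4, -0.6]
opening: 0.453
gripper_force: 51.8
```

Run:
```python
from h import *
to([(.616,-.349,.22)],-.5)
print(bot.get_state()['opening'])
```

```text
t 11.625 p [ 0.6157 -0.3215  0.2262] F [ 1.065   0.3881 -0.6298] j [-0.0669  0.6363  0.7895  1.451  -0.4612  1.2451  1.7603]
(0.616, -0.349, 0.22) -> [-0.0154 -0.0228  0.0062]
rot [0.     0.0008 0.9972]
0.45324333607485223
```

apply_moves --increments '[[[-0.005,-0.008,0],[0,0,0.17],0.8],[[-0.01,-0.016,0],[0,0,0.34],0.8],[[-0.0154,-0.0228,0],[0,0,0.51],0.8],[[-0.0154,-0.0228,0],[0,0,0.68],0.8],[[-0.0154,-0.0228,0.03],[0,0,0.85],0.8],[[-0.0154,-0.0228,0.07],[0,0,0.997],0.8],[[-0.0154,-0.0228,0.12],[0,0,0.997],0.8],[[-0.0154,-0.0228,0.12],[0,0,0.997],0.8]]'

```text
time_s: 12.62
eef_pos: [0.6146, -0.3457, 0.1019]
ee_rot: [-0.003, 0.708, 0.706, -0.001]
contact_force: [0.7, 0.1, -0.9]
opening: 0.453
gripper_force: 51.7
```

Run:
```python
from h import *
to([(.616,-.349,.04),(.616,-.349,.0206)],-.5)
k=[]
for n,x,y in(('side',280,180),('top',285,170)):
    c=bot.read_camera(n)['color'];k.append(cv2.resize(c[y:y+100,x:x+80],(400,500),interpolation=cv2.INTER_CUBIC))
cv2.imwrite('pics/hov.png',np.hstack(k))
```

```text
t 12.625 p [ 0.6146 -0.3457  0.1019] F [ 0.6525  0.1157 -0.8588] j [-0.0963  0.8566  0.9354  1.5365 -0.7332  1.137   0.9945]
(0.616, -0.349, 0.04) -> [-0.0035  0.0018  0.0618]
(0.616, -0.349, 0.0206) -> [-0.0035  0.0019  0.0812]
rot [-0.0062 -0.0031  0.0062]
```

View pics/hov.png

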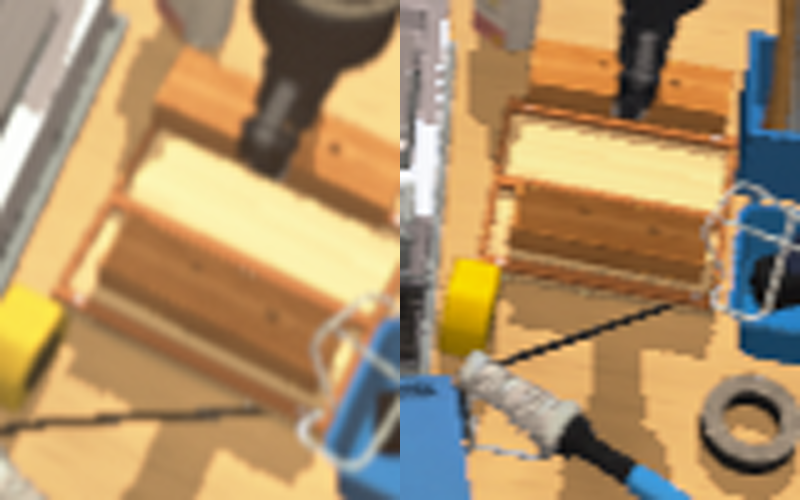

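The offcut hovers level behind the lane, held between the fingers. The empty lane's floor shows at (615,160) in the right-hand view, which I'll use to check the lane position.

Run:
```python
from h import *
np.set_printoptions(precision=4,suppress=True)
t=bot.read_camera('top');c=bot.read_camera('side')
ft=lambda x,y,z:onplane(t,285+(x-400)/5-.4,170+y/5-.4,z)
fs=lambda x,y,z:onplane(c,280+x/5-.4,180+y/5-.4,z)
print('back floor edge',ft(515,115,.01),ft(725,152,.01))
print('mid batten back top',ft(505,182,.018),ft(720,213,.018),fs(125,198,.018),fs(370,308,.018))
print('left batten top outer corners',ft(512,102,.018),ft(488,262,.018), 'right outer back',ft(738,142,.018))
print('done offcut top front/back L', ft(515,188,.038),ft(513,245,.038),'R',ft(705,217,.038))
```

```text
back floor edge [ 0.646  -0.2714  0.01  ] [ 0.6436 -0.4278  0.01  ]
mid batten back top [ 0.5795 -0.2719  0.018 ] [ 0.5836 -0.4277  0.018 ] [ 0.5855 -0.2717  0.018 ] [ 0.5886 -0.4254  0.018 ]
left batten top outer corners [ 0.6516 -0.2676  0.018 ] [ 0.5092 -0.2691  0.018 ] right outer back [ 0.6487 -0.4356  0.018 ]
done offcut top front/back L [ 0.5621 -0.2795  0.038 ] [ 0.5139 -0.2844  0.038 ] R [ 0.5643 -0.4153  0.038 ]
```

apply_moves --increments '[[[-0.003,0,0.02],[0,0,0],0.8],[[-0.003,0,0.04],[0,0,0],0.8],[[-0.003,0,0.055],[0,0,0],0.8],[[-0.003,0,0.06],[0,0,0],0.8],[[-0.003,0,0.06],[0,0,0],0.8],[[-0.003,0,0.06],[0,0,0],0.8]]'

```text
time_s: 13.58
eef_pos: [0.6166, -0.3509, 0.0459]
ee_rot: [0.0, 0.708, 0.706, 0.0]
contact_force: [0.6, 1.0, -0.3]
opening: 0.459
gripper_force: 51.8
```

Run:
```python
from h import *
to([(.6145,-.350,.0206)],-.5)
```

```text
t 13.575 p [ 0.6166 -0.3509  0.0459] F [ 0.6347  0.9759 -0.3456] j [-0.0688  0.9157  0.8878  1.563  -0.7874  1.0513  1.0326]
(0.6145, -0.35, 0.0206) -> [ 0.0009 -0.0021  0.0253]
rot [0.0007 0.0006 0.0057]
```

apply_moves --increments '[[[0,-0.002,0.01],[0,0,0.005],0.8],[[0,-0.002,0.018],[0,0,0.005],0.8],[[0,-0.002,0.022],[0,0,0.005],0.8],[[0,-0.002,0.023],[0,0,0.005],0.8],[[0,-0.002,0.024],[0,0,0.005],0.8],[[0,-0.002,0.025],[0,0,0.005],0.8]]'

```text
time_s: 14.32
eef_pos: [0.6145, -0.3507, 0.0209]
ee_rot: [0.0, 0.71, 0.704, 0.0]
contact_force: [-1.6, 2.1, 7.4]
opening: 0.451
gripper_force: 52.8
```

apply_moves --increments '[[[0,0,0],[0,0,0],0],[[0,0,0],[0,0,0],-0.15],[[0,0,0],[0,0,0],-0.15],[[0,0,-0.005],[0,0,0],-0.15],[[0,0,-0.03],[0,0,0],-0.15],[[0,0,-0.08],[0,0,0],-0.15],[[0,0,-0.14],[0,0,0],-0.15],[[0,0,-0.2],[0,0,0],-0.15]]'

```text
time_s: 15.32
eef_pos: [0.614, -0.3509, 0.2242]
ee_rot: [0.001, 0.71, 0.704, 0.0]
contact_force: [1.6, -0.4, 1.0]
opening: 0.575
gripper_force: 0.0
```

Run:
```python
from h import *
to([(.55,-.35,.35)],-.5)
k=[]
for n,x,y in(('side',240,130),('top',260,130)):
    c=bot.read_camera(n)['color'];k.append(cv2.resize(c[y:y+150,x:x+100],(400,600),interpolation=cv2.INTER_CUBIC))
cv2.imwrite('pics/done.png',np.hstack(k))
```

```text
t 15.325 p [ 0.614  -0.3509  0.2242] F [ 1.6265 -0.3851  0.9844] j [-0.1189  0.749   1.0207  1.4245 -0.6422  1.3213  0.9275]
(0.55, -0.35, 0.35) -> [ 0.0002 -0.0638 -0.1259]
rot [0.0011 0.0011 0.    ]
```

View pics/done.png

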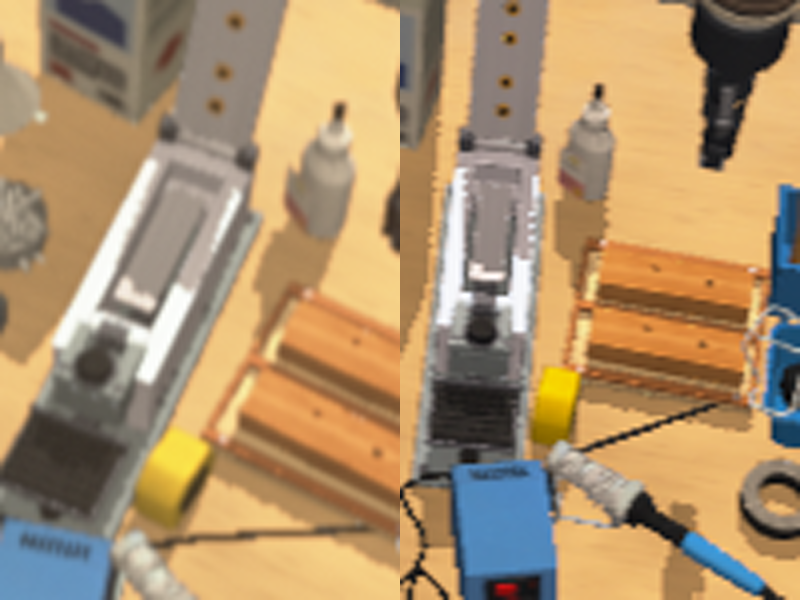

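The right-hand view shows both offcuts lying parallel in the lanes, at (680,275) and (665,335). A quick check that it lies within the lane before handing in.

Run:
```python
from h import *
t=bot.read_camera('top')
for x,y in((599,243),(761,270),(588,289),(755,315),(592,305),(588,345)): print(x,y,onplane(t,260+(x-400)/4-.4,130+y/4-.4,.038))
```

```text
599 243 [ 0.63708014 -0.2761949   0.038     ]
761 270 [ 0.63639757 -0.42459021  0.038     ]
588 289 [ 0.5843883  -0.27296304  0.038     ]
755 315 [ 0.58611688 -0.42325134  0.038     ]
592 305 [ 0.5678608  -0.27874983  0.038     ]
588 345 [ 0.52489829 -0.28078671  0.038     ]
```

```bash
python3 -c "
from bench import bot
print(bot.finish_job())"
```

```text
the job is handed in; nothing more can be done
None
```

The job is handed in at about 15 s: the lid stands open, the pedal went down to its stop and came back up, and the offcut was lowered into the empty lane, where the last pictures show it lying flat with the finished one still in the other lane.

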